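# Brush out the sample pots, rack them and set the status wheel

## Robot

A 6-joint arm with a two-finger parallel gripper is mounted at the origin on a cart in front of the work surface, level with it; the furniture and walls round the work are solid. World frame = base frame: x ahead of the robot, y to its left, z up, the work surface at z = 0. Lengths are in m, angles in rad, forces in N, time in s.
With the tool pointing down it reaches from about 0.35 to 0.875 m from the base axis. Payload 4.2 kg.
Tool frame: the origin (TCP) lies on the centre line of the jaws, within the pads' length; the fingertips stand 25 mm ahead of it and the grasp point (between the pads) lies 6 mm ahead of it (tip_reach is the distance from the TCP to the fingertips, in m); z points along the fingers, y is the line along which they close (so a half turn about z gives the same grasp; the last joint's range is limited). The gripper opens to 87 mm and grips with 3 to 60 N. Pads are 19 mm wide; open, the fingers measure 117 mm over their backs; the gripper's body (75 mm by 190 mm) begins 51 mm behind the grasp point.
Start: joints at [-1, 0.385, 0.008, 0, -1.194, -0.259], TCP at [0.192, -0.595, 0.248] pointing down, gripper open.
Joint ranges: [-3.14, 3.14], [-1.21, 2.06], [-1.07, 1.41], [-3.16, 2.05], [-2.99, -0.16], [-3.1, 3.1]. Speed limits (rad/s): [2.79, 2.79, 3.14, 3.14, 3.14, 3.14].

## Interface

Orientations are given as a 3x3 rotation matrix whose columns are the frame's x, y, z axes.
In Python, from station import get_obs, camera, camera_params, job_done, cut_out, tip_reach gives the robot as it stands.
- The arm moves only by the shell command python3 -m inch 'ROWS' [OPENING] [FORCE]. ROWS is a JSON object of lists of equal length, an entry for each row: "xyz": the shift along the tool's x, y, z in mm, a list of three; "rot": the turn, a rotation vector about the tool's x, y, z in degrees, a list of three. In form: {"xyz": [[dx, dy, dz], ...], "rot": [[rx, ry, rz], ...]}. A call has 1 to 20 rows; each row shifts and turns the commanded pose from where the row before left it, along the tool's axes as they then stand; what a row does not reach is not made up. A row lasts 1/12 s, in which the tool goes at most 41.7 mm and 7.16 degrees, less where a joint would pass 70% of its speed; a pose out of reach is approached as far as the arm can. A call is refused whole if a number of a shift passes 41.7 or a number of a turn 7.16, either way. A call with a gripper value outside its range is refused whole. OPENING is the finger opening in mm, from 0 to 87, set as the call begins (- or left out, the last holds). The fingers move at their own pace and stop on an object; FORCE is the grip in N (left out, the last holds). Time passes only in rows, so rows that do not move let the fingers close. It gives the time, the measured TCP pose, the force, the opening and the grip force at its end, in the units of the state.
- get_obs(): the state, without advancing time (a new reading comes with each control period).
- camera(name): name is "scene" or "top"; returns the picture (420x560x3 uint8, red, green, blue); there is no depth.
- camera_params(name): a dict with "intrinsics" (3x3 intrinsics, pixels), "k1" (the pictures are not rectified: a ray, as slopes to the right and down, at radius r is drawn at 1 + k1 r^2 times it, then the intrinsics apply), "position" and "orientation" of the camera in the world. Camera axes: x right, y down, z forward; pixel columns grow to the right and rows downward; lengths in m; the calibration is good to about 2 mm. A picture is of the moment at which its call begins. camera_params takes no time and is no camera call.
- job_done(): hands the job in; it is judged then, once.
Trained networks look in the newest picture that a camera, given by its name, has taken for a name from the list of things; names that differ only in an ending like _2 or _b are one class to them, and where a whole thing is asked for, a point or a joint stands for the part that bears it (a point fixed in the world has none). Each returns a list of dicts, best first, with "conf" (0 to 1); they miss things now and then, are a little off and sometimes report something else, mostly with a low value. They report only what shows in the picture. A call takes as long as a camera call. They do not tell look-alikes from the thing itself.
- cut_out(query, camera): "pixels" (420x560 bool, what is visible of it) and "rect" ([centre column, centre row, width, height] in pixels, round what is visible of it).
The state is a dict: "time": time; "qpos": joint angles; "joint_velocities": joint speeds; "joint_efforts": joint torques, N m; "tcp_pos": TCP position; "tcp_rot": TCP orientation; "ft_force": force on the tool from outside, world axes, zero at the start; "wrist_torque": the same for the moment, N m; "grip_width": finger opening in m; "grip_force": force on a finger pad.
Only numpy, scipy, OpenCV 4.12 (cv2) and the standard library are available. Lean on these libraries where they do the work, as an engineer would, in place of code of your own. Each camera call takes 0.05 s, during which the arm holds its last target. There are 200 camera calls.

## Task

Take the bottle brush from its fork and scrub the inside of each steel pot in turn, from the largest to the smallest: brush down to the floor, up past half the pot's height and down to the floor again. Then hang the brush back by its collar fully in the fork and stand every pot upright on the raised drying rack, inside its guard rail. Last of all, turn the status wheel by its bar until the black spot shows whole in the window, and leave the other things on the bench alone.

Things in the scene. Friction and masses are not known exactly. Their poses are not given: they have to be found in the camera images.
- brush: bottle brush, hanging upright in its stand at the start; 216 mm long, 0.09 kg. Origin at the lower (bristle) end, z along the brush towards the handle. Rigid white bristle head 24 mm across from z 0 to 60 mm; round steel stem 8 mm across to 130 mm; black collar 30 mm across from 130 to 136 mm; square wooden handle 18 x 18 mm, sides along its x and y, from 136 to 216 mm
- brush_collar (a point): centre of the underside of the brush's collar, 130 mm above the bristle end
- brush_stand: fixed steel stand; origin on the bench under the fork seat. Base 120 x 90 mm, 10 mm thick (x -40 to +80 mm); post 16 mm across at x = +62 mm reaching up to the fork; level fork plate 44 mm wide, 8 mm thick, top at 165 mm, nothing above it. Its slot, 14 mm wide, opens to the stand's -x: mouth at x = -22 mm, closed end at x = +8 mm
- fork_seat (a point): on the fork's top, on the slot's middle line, 22 mm in from its mouth: where the underside centre of the brush's collar rests (bristle end then 35 mm above the bench). The stem goes in and out level through the mouth, collar above the plate. Axes as the stand's
- rack: fixed drying rack: aluminium board 120 mm (its x) x 360 mm (its y), 12 mm thick, top 60 mm above the bench, on four legs, with a wire guard rail 6 mm thick all round above its edge (wire's centre lines at x = -56 and +56 mm, y = -176 and +176 mm; its top 90 mm above the bench, open below). Origin on the bench under the board's centre
- wheel_base: fixed status wheel unit, grey base 150 x 150 mm; origin on the bench under the wheel's vertical axis. White disc 120 mm across, top at 20 mm. On the unit's +x side a fixed cover over the disc (x 21 to 75 mm, y -46 to 46 mm, top at 26 mm) has a window 26 mm (x) x 32 mm (y), its centre 43 mm from the axis
- wheel_grip (a point): on the wheel's axis, middle of its bar grip, 48 mm above the bench. The upright bar is 42 mm long, 14 mm thick, from 32 to 64 mm high, on a black hub 34 mm across. One of the disc's six sectors bears a round black spot 18 mm across, 43 mm from the axis, in line with the bar; the others are plain. This point's x axis points to the spot
- wheel (a joint): angle of the wheel, rad, growing anticlockwise seen from above, 0 when the spot is in the middle of the window; the spot (and the bar) points along the unit's x axis turned by this angle. Range -3.0 to 3.0; light friction (about 0.04 N m), stays where it is left
- pot_large: large steel pot (the three differ only in size; one may be absent): open round pot 64 mm across, 112 mm high, walls 3 mm, floor 6 mm thick, about 0.30 kg; origin at the centre of its underside, z up out of its mouth. Loose, stands upright on the bench at the start
- pot_middle: middle steel pot (the three differ only in size; one may be absent): open round pot 56 mm across, 94 mm high, walls 3 mm, floor 6 mm thick, about 0.26 kg; origin at the centre of its underside, z up out of its mouth. Loose, stands upright on the bench at the start
- pot_small: small steel pot (the three differ only in size; one may be absent): open round pot 48 mm across, 76 mm high, walls 3 mm, floor 6 mm thick, about 0.22 kg; origin at the centre of its underside, z up out of its mouth. Loose, stands upright on the bench at the start
- meter: yellow hand meter 135 x 66 x 39 mm lying by the work; origin at its underside; a bystander, leave it alone
- solder_reel: blue solder reel 54 x 72 x 65 mm; origin at its underside; a bystander, leave it alone
- tape: black tape roll 62 x 60 x 19 mm; origin at its underside; a bystander, leave it alone
Not all that is in view belongs to the job. Leave any blue or green look-alike of the brush alone.

How it is judged:
By the outcome, as a careful person would: the job done as asked, in the order asked, and still so for the second after the job is handed in, with the robot touching nothing.
Of pot_large, pot_middle, pot_small only 2 to 3 are there at a start; the rules pass over those that are not, and their reading is None.
At some moment in a run one of pot_large, pot_middle, pot_small may be knocked a few centimetres aside while the robot is not near it.
It also fails if it takes over 210 s, if anything falls off the work surface, if the arm or the gripper's body presses on something with over 40 N, if the wrist force passes 120 N, or if a joint passes its speed limit or range.

## Working session

There is one attempt and no reset: what is moved stays moved. The work goes in short steps, Python scripts to look and compute and a shell command to move; the robot and the scene stay as the last step left them, time stands still between calls to the robot, and variables do not carry over. Pictures are saved under pics/ and viewed, at most 16 in all, crops included, and the job is handed in when it is done.

```bash
ls; mkdir -p pics
python3 - <<'E'
from station import *
import cv2,numpy as np
for n in("scene","top"):
    im=camera(n);cv2.imwrite(f"pics/{n}0.png",im[...,::-1])
    p=camera_params(n);print(n,p)
    for q in["brush","brush_stand","rack","wheel_base","wheel_grip","pot_large","pot_middle","pot_small","meter"]:
        for d in cut_out(q,n)[:4]:print(q,round(d['conf'],2),np.round(d['rect']),int(d['pixels'].sum()))
o=get_obs();print(o,tip_reach)
E
```

```text
pics
scene {'intrinsics': array([[450.46541217,   0.        , 276.25880345],
       [  0.        , 450.46541217, 203.15060991],
       [  0.        ,   0.        ,   1.        ]]), 'k1': 0.03770991052593657, 'position': array([-0.57295445, -0.55438523,  0.72440423]), 'orientation': array([[ 0.39341814, -0.42815533,  0.81357556],
       [-0.91934655, -0.17849245,  0.35063137],
       [-0.0049076 , -0.88590262, -0.46384529]])}
brush 0.93 [286. 221.   9.  68.] 435
brush 0.87 [253. 216.  10.  66.] 406
brush 0.81 [298. 231.  17.  74.] 472
brush 0.68 [380. 196.  14.  72.] 484
brush_stand 0.61 [379. 215.  32.  65.] 883
rack 0.58 [277. 208. 115.  57.] 2121
rack 0.23 [224. 219.  30.  44.] 926
wheel_base 0.74 [347. 267.  63.  48.] 2098
wheel_grip 0.18 [376. 214.  35.  65.] 698
pot_large 0.59 [222. 219.  25.  46.] 869
pot_middle 0.6 [186. 216.  25.  35.] 645
pot_middle 0.27 [381. 198.  15.  71.] 417
meter 0.6 [221. 219.  25.  46.] 877
top {'intrinsics': array([[436.55013259,   0.        , 283.62315598],
       [  0.        , 436.55013259, 204.97270805],
       [  0.        ,   0.        ,   1. 
[... 927 characters left out ...]
t_velocities': array([ 1.63478999e-03, -2.45951340e-04,  1.05365649e-03,  6.27842414e-04,
        8.07178442e-04,  5.75294739e-05]), 'joint_efforts': array([-3.25699393e-04, -3.90475202e+01,  1.87626600e+01,  4.22450960e+00,
        1.55126816e-02, -1.55719755e-05]), 'tcp_pos': array([ 0.19177192, -0.59480892,  0.24752502]), 'tcp_rot': array([[-9.51779760e-01, -3.06782152e-01,  2.46610077e-05],
       [-3.06782150e-01,  9.51779759e-01,  6.03684419e-05],
       [-4.19918085e-05,  4.98919042e-05, -9.99999998e-01]]), 'ft_force': array([-0.20545855, -0.19185696,  0.17840005]), 'wrist_torque': array([0.00270209, 0.00116138, 0.00192196]), 'grip_force': 0.0, 'grip_width': 0.08708150507587849} 0.025
```

View pics/scene0.png

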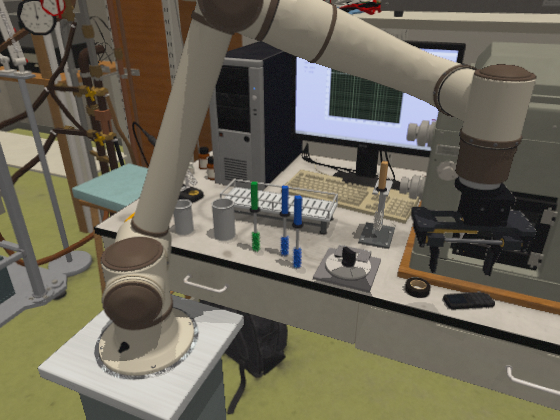

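View pics/top0.png

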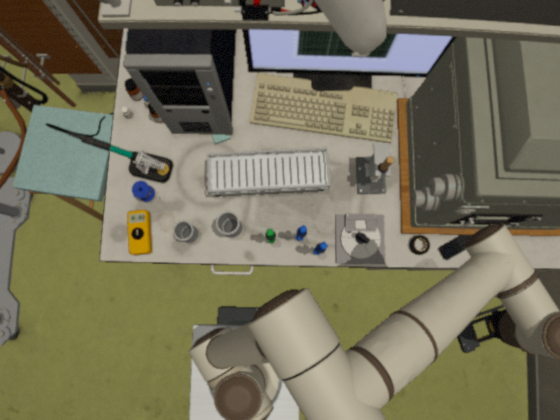

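The scene view shows two pots at (183,217) and (223,219). There are look-alikes at (255,215) green, (286,220) blue and (298,230) blue. The real brush, with a wooden handle, is in the stand at (381,195). In the top view, the stand is at (372,172), the rack at (268,172), the wheel at (360,240) and the pots at (228,225) and (185,232). Next I'll fit models to the masks.

```bash
cat > h.py <<'E'
from station import *
import cv2,numpy as np
from scipy.optimize import minimize
P={n:camera_params(n) for n in("scene","top")}
def proj(X,n):
    p=P[n];c=(np.atleast_2d(X)-p['position'])@p['orientation'];s=c[:,:2]/c[:,2:]
    s=s*(1+p['k1']*(s**2).sum(1,keepdims=True));K=p['intrinsics']
    return s*[K[0,0],K[1,1]]+K[:2,2]
def ray(uv,n):
    p=P[n];K=p['intrinsics'];d=(np.array(uv,float)-K[:2,2])/[K[0,0],K[1,1]];s=d.copy()
    for _ in range(20):s=d/(1+p['k1']*(s@s))
    return p['position'],p['orientation']@np.append(s,1)
def onz(uv,n,z):
    o,d=ray(uv,n);return o+d*(z-o[2])/d[2]
def cyl(r,z0,z1,x=0,y=0):
    t=np.linspace(0,2*np.pi,24)[:-1];c=np.c_[x+r*np.cos(t),y+r*np.sin(t)]
    return np.r_[np.c_[c,0*t[:-0 or None]+z0],np.c_[c,0*t+z1]] if False else np.vstack([np.c_[c,np.full(len(c),z)] for z in(z0,z1)])
def box(x0,x1,y0,y1,z0,z1):return np.array([[x,y,z] for x in(x0,x1) for y in(y0,y1) for z in(z0,z1)])
M={'brush':[cyl(.012,0,.06),cyl(.004,.06,.13),cyl(.015,.13,.136),box(-.009,.009,-.009,.009,.136,.216)],
 'brush_stand':[box(-.04,.08,-.045,.045,0,.01),cyl(.008,0,.16,.062,0),box(-.022,.07,-.022,.022,.157,.165)],
 'rack':[box(-.06,.06,-.18,.18,.048,.06),box(-.059,.059,-.179,.179,.084,.09)],
 'wheel_base':[box(-.075,.075,-.075,.075,0,.015),box(.021,.075,-.046,.046,.01,.026)],
 'pot_large':[cyl(.032,0,.112)],'pot_middle':[cyl(.028,0,.094)],'pot_small':[cyl(.024,0,.076)]}
def sil(parts,x,y,yaw,z,n,S=4):
    R=np.array([[np.cos(yaw),-np.sin(yaw),0],[np.sin(yaw),np.cos(yaw),0],[0,0,1]])
    m=np.zeros((420*S,560*S),np.uint8)
    for q in parts:
        u=(proj(q@R.T+[x,y,z],n)+.5)*S-.5
        cv2.fillConvexPoly(m,cv2.convexHull(np.round(u*16).astype(np.int32)),1,shift=4)
    return cv2.resize(m.astype(np.float32),(560,420),interpolation=cv2.INTER_AREA)
def fit(name,masks,x0,free=(0,1,2,3),z=0):
    """x0=[x,y,yaw,z]; masks {cam:bool}"""
    x0=np.array(x0,float);sc=np.array([.02,.02,.2,.02]);f=list(free)
    def cost(v):
        a=x0.copy();a[f]=v*sc[f];c=0
        for n,m in masks.items():
            s=sil(M[name],*a,n,2);c+=1-np.minimum(s,m).sum()/np.maximum(s,m).sum()
        return c/len(masks)
    r=minimize(cost,x0[f]/sc[f],method='Nelder-Mead',options=dict(xatol=.005,fatol=1e-4,maxiter=250,initial_simplex=np.vstack([x0[f]/sc[f]]+[x0[f]/sc[f]+np.eye(len(f))[i]*.6 for i in range(len(f))])))
    a=x0.copy();a[f]=r.x*sc[f];return a,r.fun
def near(name,cam,uv,tol=14):
    c=[d for d in cut_out(name,cam) if np.hypot(*(np.array(d['rect'][:2])-uv))<tol]
    return c[0]['pixels'] if c else None
def zoom(cam,box,k,fn):
    im=camera(cam);x0,x1,y0,y1=box
    cv2.imwrite(fn,cv2.resize(im[y0:y1,x0:x1,::-1],None,fx=k,fy=k,interpolation=cv2.INTER_CUBIC))
E
python3 - <<'E'
from h import *
zoom("top",(120,400,140,280),2.85,"pics/t1.png");zoom("scene",(150,430,150,300),2.85,"pics/s1.png")
def get(name,t,s):
    m={}
    for c,uv in(("top",t),("scene",s)):
        k=near(name,c,uv)
        if k is not None:m[c]=k
    return m
for nm,q,t,s in(("A","pot_large",(228,225),(222,219)),("B","pot_middle",(187,232),(185,216))):
    m=get(q,t,s);g=onz(t,"top",.05)
    for mod in("pot_large","pot_middle","pot_small"):
        for fr in((0,1),(0,1,3)):
            a,f=fit(mod,m,[g[0],g[1],0,0],fr);print(nm,mod,list(m),np.round(a,4),round(f,3))
for q,t,s in(("brush_stand",(375,171),(379,215)),("rack",(270,174),(277,208)),("wheel_base",(360,238),(347,267))):
    m=get(q,t,s);g=onz(t,"top",.03)
    for sub in (list(m),)+tuple([c] for c in m):
        for fr in((0,1,2),):
            b=min((fit(q,{c:m[c] for c in sub},[g[0],g[1],y,0],fr) for y in np.arange(-3,3.2,.8)),key=lambda r:r[1])
            print(q,sub,np.round(b[0],4),round(b[1],3))
m=get("brush",(383,172),(380,196));g=onz((383,165),"top",.2)
for sub in (list(m),)+tuple([c] for c in m):
    a,f=fit("brush",{c:m[c] for c in sub},[g[0],g[1],0,.035],(0,1,3));print("brush",sub,np.round(a,4),round(f,3))
E
```

```text
A pot_large ['top', 'scene'] [0.4471 0.0553 0.     0.    ] 0.082
A pot_large ['top', 'scene'] [ 0.4473  0.0555  0.     -0.0014] 0.077
A pot_middle ['top', 'scene'] [0.4499 0.0604 0.     0.    ] 0.244
A pot_middle ['top', 'scene'] [0.4476 0.0582 0.     0.0141] 0.232
A pot_small ['top', 'scene'] [0.4446 0.0556 0.     0.    ] 0.462
A pot_small ['top', 'scene'] [0.4488 0.0586 0.     0.0331] 0.443
B pot_large ['top', 'scene'] [0.4232 0.1838 0.     0.    ] 0.34
B pot_large ['top', 'scene'] [ 0.4288  0.1905  0.     -0.0274] 0.316
B pot_middle ['top', 'scene'] [0.4235 0.1851 0.     0.    ] 0.121
B pot_middle ['top', 'scene'] [ 0.4237  0.1863  0.     -0.0052] 0.115
B pot_small ['top', 'scene'] [0.4238 0.1852 0.     0.    ] 0.198
B pot_small ['top', 'scene'] [0.4233 0.183  0.     0.0043] 0.196
brush_stand ['top', 'scene'] [ 0.5995 -0.3744  0.0455  0.    ] 0.304
brush_stand ['top'] [ 0.5996 -0.3758  0.0265  0.    ] 0.233
brush_stand ['scene'] [ 0.5997 -0.3739  0.0589  0.    ] 0.364
rack ['top', 'scene'] [ 0.6075 -0.0556  0.0676  0.    ] 0.252
rack ['top'] [ 0.608  -0.0552 -3.0696  0.    ] 0.046
rack ['scene'] [ 0.5699 -0.0609  0.0194  0.    ] 0.443
wheel_base ['top', 'scene'] [ 0.4195 -0.3381  0.0059  0.    ] 0.053
wheel_base ['top'] [ 4.196e-01 -3.378e-01  1.000e-04  0.000e+00] 0.022
wheel_base ['scene'] [ 0.4165 -0.3366  0.0031  0.    ] 0.077
brush ['top', 'scene'] [ 0.5966 -0.3728  0.      0.0346] 0.259
brush ['top'] [ 0.5966 -0.3741  0.      0.0398] 0.298
brush ['scene'] [ 0.6067 -0.3708  0.      0.0289] 0.183
```

View pics/t1.png

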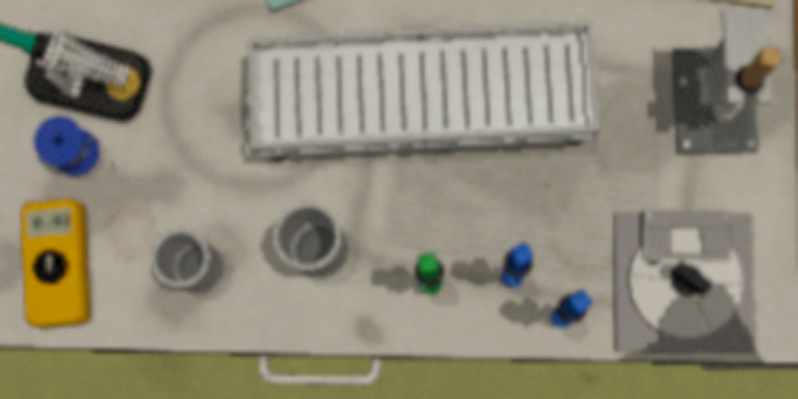

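View pics/s1.png

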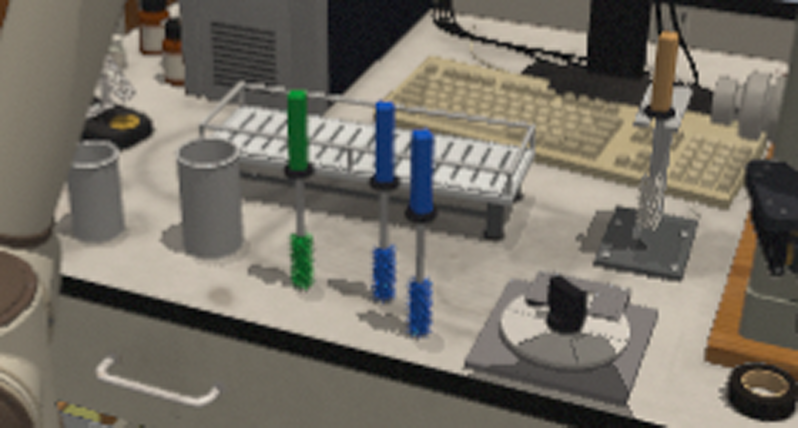

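The crops show the green and blue look-alikes at crop-scene (298,190), (384,200) and (421,230). The only white-bristled brush with a wooden handle hangs in the fork at crop-scene (658,130), so that is the one. Only two pots are there, and their sizes fit large and middle. Next I'll overlay the models and zoom in on the wheel and stand.

Run:
```python
from h import *
poses={'brush_stand':(.5997,-.3748,.045,0),'rack':(.608,-.0555,.072,0),'wheel_base':(.4195,-.338,.003,0),'brush':(.5985,-.374,.045,.035),'pot_large':(.4472,.0554,0,0),'pot_middle':(.4236,.1855,0,0)}
out=[]
for cam,rects in(("top",[(325,425,130,205),(325,400,200,275)]),("scene",[(340,440,150,250),(310,385,235,300)])):
    im=camera(cam)
    for j,(x0,x1,y0,y1) in enumerate(rects):
        k=400/(x1-x0);I=cv2.resize(im[y0:y1,x0:x1,::-1],None,fx=k,fy=k,interpolation=cv2.INTER_CUBIC);I=np.ascontiguousarray(I)
        if j==0:
          for n,p in poses.items():
            for q in M[n]:
                x,y,a,z=p;R=np.array([[np.cos(a),-np.sin(a),0],[np.sin(a),np.cos(a),0],[0,0,1]])
                u=(proj(q@R.T+[x,y,z],cam)-[x0,y0]+.5)*k
                cv2.polylines(I,[cv2.convexHull(u.astype(np.int32))],True,(0,0,255),1)
        out.append(cv2.resize(I,(400,300)) if False else I[:300 if cam=="top" else 400])
h=np.hstack
a=h([out[0],np.pad(out[1],((0,max(0,300-out[1].shape[0])),(0,0),(0,0)))[:300]])
cv2.imwrite("pics/o_top.png",a)
H=max(out[2].shape[0],out[3].shape[0]);b=h([np.pad(o,((0,H-o.shape[0]),(0,0),(0,0))) for o in out[2:]])
cv2.imwrite("pics/o_sc.png",b);print(a.shape,b.shape)
```

```text
(300, 800, 3) (400, 800, 3)
```

View pics/o_top.png

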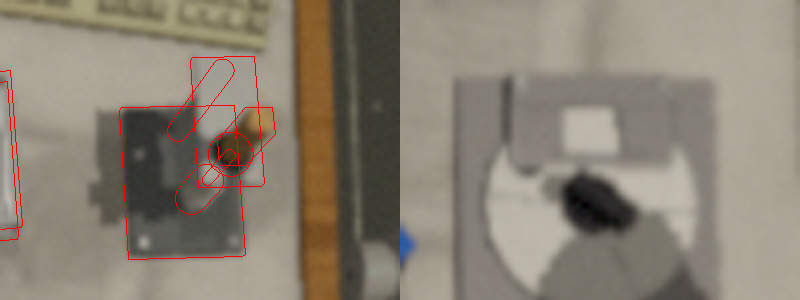

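View pics/o_sc.png

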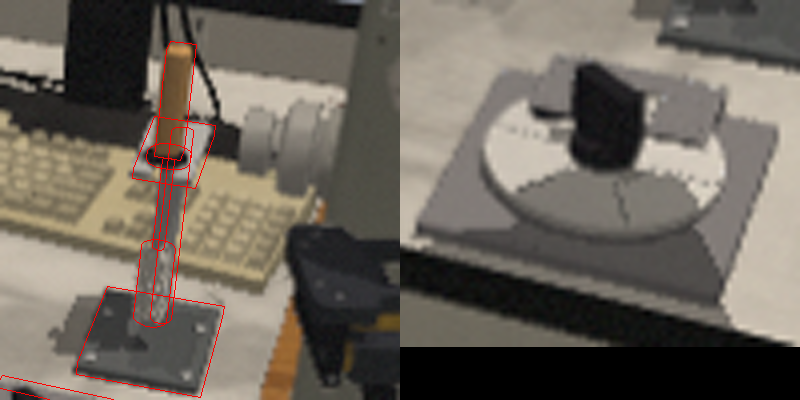

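```bash
python3 -m inch '{"xyz":[[-24.4,21,-7.2],[-24.4,21,-7.2],[-24.4,21,-7.2],[-24.4,21,-7.2],[-24.4,21,-7.2],[-24.4,21,-7.2],[-24.4,21,-7.2],[-24.4,21,-7.2],[-24.4,21,-7.2],[-24.4,21,-7.2],[0,0,0],[0,0,0],[0,0,0],[0,0,0],[0,0,0],[0,0,0],[0,0,0],[0,0,0],[0,0,0],[0,0,0]],"rot":[[0,0,0],[0,0,0],[0,0,0],[0,0,0],[0,0,0],[0,0,0],[0,0,0],[0,0,0],[0,0,0],[0,0,0],[0,0,-7],[0,0,-7],[0,0,-7],[0,0,-7],[0,0,-7],[0,0,-7],[0,0,-7],[0,0,-7],[0,0,-7],[0,0,-7]]}' 60
cat >> h.py <<'E'
def togo(x,y,z,yawy=None):
    """tool-frame shift (mm) at present orientation; tool y yaw in deg"""
    o=get_obs();R=o['tcp_rot'];d=R.T@(np.array([x,y,z])-o['tcp_pos'])*1000
    yw=np.degrees(np.arctan2(R[1,1],R[0,1]))
    print("t",round(o['time'],2),"tcp",np.round(o['tcp_pos'],4),"shift",np.round(d,1),"yawy",round(yw,2),"tilt",np.round(np.degrees(R[:2,2]),2),"F",np.round(o['ft_force'],1),"grip",round(o['grip_width'],4),round(o['grip_force'],1))
    if yawy is not None:print("rotz",round(-((yawy-yw+180)%360-180),2))
E
python3 - <<'E'
from h import *
(o1,d1),(o2,d2)=ray((402,184),"scene"),ray((415,196),"top")
s=np.linalg.lstsq(np.c_[d1,-d2],o2-o1,rcond=None)[0];print("knob",o1+s[0]*d1,o2+s[1]*d2)
togo(.5985,-.374,.32,182.6)
E
```

```text
time: 3.47
tcp_pos: [0.3595, -0.3201, 0.3197]
tcp_rot: [[-0.031, -1.0, 0.0], [-1.0, 0.031, -0.0], [0.0, -0.0, -1.0]]
ft_force: [-0.7, -0.8, -0.8]
grip_width: 0.0598
grip_force: 0.0
knob [ 0.50635657 -0.43703105  0.2339956 ] [ 0.50778337 -0.44215037  0.2359107 ]
t 3.47 tcp [ 0.3595 -0.3201  0.3197] shift [ 4.640e+01 -2.405e+02 -2.000e-01] yawy 178.21 tilt [ 0.02 -0.01] F [-0.7 -0.8 -0.8] grip 0.0598 0.0
rotz -4.39
```

```bash
python3 -m inch '{"xyz":[[5.8,-30.1,0],[5.8,-30.1,0],[5.8,-30.1,0],[5.8,-30.1,0],[5.8,-30.1,0],[5.8,-30.1,0],[5.8,-30.1,0],[5.8,-30.1,0],[0,0,0],[0,0,0]],"rot":[[0,0,0],[0,0,0],[0,0,0],[0,0,0],[0,0,0],[0,0,0],[0,0,0],[0,0,0],[0,0,-4.4],[0,0,0]]}' 60
python3 - <<'E'
from h import *
togo(.5985,-.374,.221,182.6)
E
```

```text
time: 4.3
tcp_pos: [0.5998, -0.3754, 0.317]
tcp_rot: [[0.041, -0.999, -0.003], [-0.999, -0.041, 0.001], [-0.001, 0.003, -1.0]]
ft_force: [-0.8, 0.0, 0.1]
grip_width: 0.0596
grip_force: 0.0
t 4.3 tcp [ 0.5998 -0.3754  0.317 ] shift [-1.3  0.9 96. ] yawy -177.63 tilt [-0.17  0.08] F [-0.8  0.   0.1] grip 0.0596 0.0
rotz -0.23
```

```bash
python3 -m inch '{"xyz":[[-1.3,0.9,16],[0,0,16],[0,0,16],[0,0,16],[0,0,16],[0,0,16],[0,0,0],[0,0,0]],"rot":[[0,0,0],[0,0,0],[0,0,0],[0,0,0],[0,0,0],[0,0,0],[0,0,0],[0,0,0]]}' 60
python3 -m inch '{"xyz":[[0,0,0],[0,0,0],[0,0,0],[0,0,0],[0,0,0],[0,0,0],[0,0,0],[0,0,0],[0,0,0]],"rot":[[0,0,0],[0,0,0],[0,0,0],[0,0,0],[0,0,0],[0,0,0],[0,0,0],[0,0,0],[0,0,0]]}' 0 30
python3 - <<'E'
from h import *
togo(.5985,-.374,.227,182.6)
zoom("scene",(340,440,150,250),4,"pics/g.png")
E
```

```text
time: 4.97
tcp_pos: [0.5967, -0.3742, 0.2237]
tcp_rot: [[0.038, -0.999, -0.001], [-0.999, -0.038, 0.0], [-0.0, 0.001, -1.0]]
ft_force: [0.5, 0.3, 1.3]
grip_width: 0.0598
grip_force: 0.0
time: 5.72
tcp_pos: [0.5976, -0.3742, 0.2236]
tcp_rot: [[0.04, -0.999, 0.0], [-0.999, -0.04, -0.0], [0.0, -0.0, -1.0]]
ft_force: [0.2, -0.2, 0.7]
grip_width: 0.0179
grip_force: 30.0
t 5.72 tcp [ 0.5976 -0.3742  0.2236] shift [-0.1 -0.9 -3.4] yawy -177.73 tilt [ 0.01 -0.  ] F [ 0.2 -0.2  0.7] grip 0.0179 30.0
rotz -0.33
```

View pics/g.png

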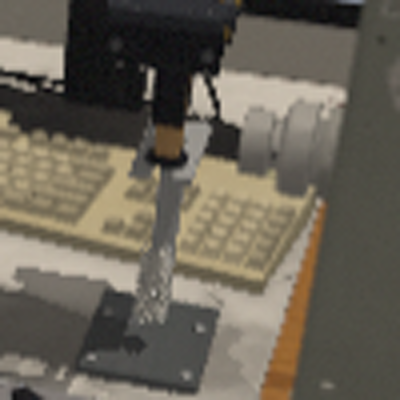

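Brush gripped square (17.9 mm). Next I'll lift it 6 mm and draw it out through the mouth.

```bash
python3 -m inch '{"xyz":[[0,0,-3],[0,0,-4],[0,0,0],[0,10,0],[0,15,0],[0,20,0],[0,20,0],[0,15,0],[0,0,0],[0,0,-30],[0,0,-30],[0,0,-30],[0,0,-30],[0,0,0]],"rot":[[0,0,0],[0,0,0],[0,0,0],[0,0,0],[0,0,0],[0,0,0],[0,0,0],[0,0,0],[0,0,0],[0,0,0],[0,0,0],[0,0,0],[0,0,0],[0,0,0]]}'
python3 - <<'E'
from h import *
cam=camera
camera("top");camera("scene")
for uv in((270,233),(301,230),(322,245)):print(onz(uv,"top",.25))
for n,t,s in(("pot_large",(228,225),(222,219)),("pot_middle",(187,232),(185,216))):
    m={c:k for c,u in(("top",t),("scene",s)) if (k:=near(n,c,u)) is not None}
    if m:print(n,list(m),fit(n,m,[*onz(t,"top",.05)[:2],0,0],(0,1)))
togo(.53,.055,.34)
E
```

```text
time: 6.93
tcp_pos: [0.5192, -0.379, 0.3586]
tcp_rot: [[0.04, -0.999, 0.012], [-0.999, -0.04, -0.008], [0.009, -0.011, -1.0]]
ft_force: [-0.2, -1.0, 1.1]
grip_width: 0.0177
grip_force: 30.0
[ 0.40270755 -0.0708258   0.25      ]
[ 0.41187468 -0.14772635  0.25      ]
[ 0.37558959 -0.2003048   0.25      ]
pot_large ['top', 'scene'] (array([0.44672142, 0.05616029, 0.        , 0.        ]), np.float64(0.07530692219734192))
pot_middle ['top', 'scene'] (array([0.42279849, 0.18553148, 0.        , 0.        ]), np.float64(0.09741184115409851))
t 7.23 tcp [ 0.5171 -0.377   0.3486] shift [-431.2  -29.9    9.3] yawy -177.74 tilt [-0.18  0.1 ] F [-0.2  0.3 -0.6] grip 0.0178 30.0
```

```bash
python3 -m inch '{"xyz":[[-30.8,0,0],[-30.8,0,0],[-30.8,0,0],[-30.8,0,0],[-30.8,0,0],[-30.8,0,0],[-30.8,0,0],[-30.8,0,0],[-30.8,0,0],[-30.8,0,0],[-30.8,10,0],[-30.8,20,0],[-30.8,20,0],[-30.8,20,0],[0,0,0],[0,0,0]],"rot":[[0,0,0],[0,0,0],[0,0,0],[0,0,0],[0,0,0],[0,0,0],[0,0,0],[0,0,0],[0,0,0],[0,0,0],[0,0,0],[0,0,0],[0,0,0],[0,0,0],[0,0,0],[0,0,0]]}'
python3 - <<'E'
from h import *
camera("scene")
m={"scene":near("pot_large","scene",(222,219))} 
if m["scene"] is not None: print(fit("pot_large",m,[.4467,.0562,0,0],(0,1)))
togo(.4468,.0560,.340)
zoom("scene",(150,290,100,260),3.5,"pics/p1.png")
E
```

```text
time: 8.57
tcp_pos: [0.4296, 0.052, 0.3502]
tcp_rot: [[0.044, -0.999, -0.0], [-0.999, -0.044, -0.0], [0.0, 0.0, -1.0]]
ft_force: [1.1, 0.3, -1.6]
grip_width: 0.0182
grip_force: 30.0
(array([0.4481452 , 0.05839354, 0.        , 0.        ]), np.float64(0.07610994577407837))
t 8.67 tcp [0.4306 0.0506 0.3501] shift [ -4.7 -16.4  10.1] yawy -177.71 tilt [-0.04 -0.04] F [ 0.6  0.1 -0.1] grip 0.0181 30.0
```

View pics/p1.png

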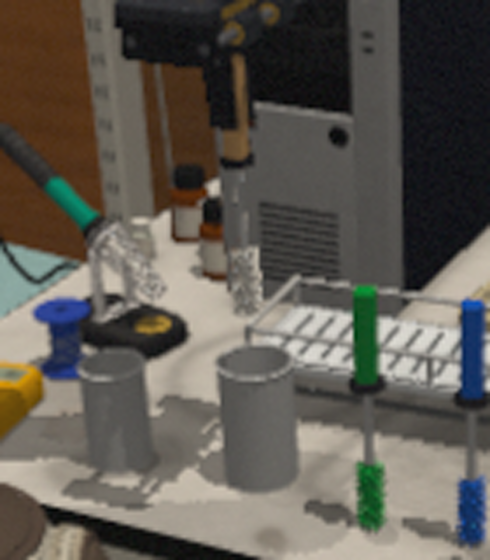

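The brush hangs upright above the large pot (rim at crop (257,360)), and both pots are where I measured them. I'll centre it and go down.

```bash
python3 -m inch '{"xyz":[[-4.7,-16.4,0],[0,0,15],[0,0,25],[0,0,25],[0,0,25],[0,0,25],[0,0,25],[0,0,9],[0,0,0],[0,0,0]],"rot":[[0,0,0],[0,0,0],[0,0,0],[0,0,0],[0,0,0],[0,0,0],[0,0,0],[0,0,0],[0,0,0],[0,0,0]]}'
python3 - <<'E'
from h import *
togo(.4468,.0560,.1946)
E
```

```text
time: 9.55
tcp_pos: [0.4477, 0.0555, 0.2019]
tcp_rot: [[0.038, -0.999, 0.0], [-0.999, -0.038, -0.001], [0.001, -0.0, -1.0]]
ft_force: [-0.8, 1.1, -1.1]
grip_width: 0.0176
grip_force: 30.0
t 9.55 tcp [0.4477 0.0555 0.2019] shift [-0.5  0.8  7.3] yawy -177.8 tilt [ 0.01 -0.05] F [-0.8  1.1 -1.1] grip 0.0176 30.0
```

```bash
python3 -m inch '{"xyz":[[0,0,3],[0,0,2],[0,0,2],[0,0,0.5],[0,0,0],[0,0,0]],"rot":[[0,0,0],[0,0,0],[0,0,0],[0,0,0],[0,0,0],[0,0,0]]}'
```

```text
time: 10.05
tcp_pos: [0.447, 0.0562, 0.1945]
tcp_rot: [[0.04, -0.999, 0.001], [-0.999, -0.04, 0.0], [-0.0, -0.001, -1.0]]
ft_force: [-0.0, -0.1, -0.2]
grip_width: 0.0179
grip_force: 30.0
```

```bash
python3 -m inch '{"xyz":[[0,0,1],[0,0,0.5],[0,0,0]],"rot":[[0,0,0],[0,0,0],[0,0,0]]}'; python3 -m inch '{"xyz":[[0,0,1],[0,0,0.5],[0,0,0]],"rot":[[0,0,0],[0,0,0],[0,0,0]]}'
```

```text
time: 10.3
tcp_pos: [0.4472, 0.0562, 0.1944]
tcp_rot: [[0.04, -0.999, 0.001], [-0.999, -0.04, -0.0], [0.0, -0.001, -1.0]]
ft_force: [-3.4, 0.6, 10.6]
grip_width: 0.0177
grip_force: 30.0
time: 10.55
tcp_pos: [0.4474, 0.0561, 0.1944]
tcp_rot: [[0.041, -0.999, 0.002], [-0.999, -0.041, -0.001], [0.001, -0.002, -1.0]]
ft_force: [-5.7, -0.0, 17.5]
grip_width: 0.0177
grip_force: 30.0
```

Floor contact at z .1945. Now up about 75 mm, back to the floor, then check.

```bash
python3 -m inch '{"xyz":[[0,0,-3],[0,0,-25],[0,0,-25],[0,0,-25],[0,0,0],[0,0,0],[0,0,0],[0,0,25],[0,0,25],[0,0,19],[0,0,3],[0,0,2],[0,0,2],[0,0,0]],"rot":[[0,0,0],[0,0,0],[0,0,0],[0,0,0],[0,0,0],[0,0,0],[0,0,0],[0,0,0],[0,0,0],[0,0,0],[0,0,0],[0,0,0],[0,0,0],[0,0,0]]}'
python3 -m inch '{"xyz":[[0,0,0],[0,0,0]],"rot":[[0,0,0],[0,0,0]]}'
```

```text
time: 11.72
tcp_pos: [0.446, 0.0555, 0.1938]
tcp_rot: [[0.04, -0.999, -0.003], [-0.999, -0.04, -0.002], [0.002, 0.003, -1.0]]
ft_force: [-2.6, -1.9, 4.4]
grip_width: 0.0177
grip_force: 30.0
time: 11.88
tcp_pos: [0.4459, 0.0554, 0.1938]
tcp_rot: [[0.04, -0.999, -0.002], [-0.999, -0.04, -0.002], [0.002, 0.002, -1.0]]
ft_force: [-3.1, -1.0, 5.7]
grip_width: 0.0178
grip_force: 30.0
```

```bash
python3 -m inch '{"xyz":[[0,0,-10],[0,0,-25],[0,0,-30],[0,0,-30],[0,0,-30],[0,0,-20],[-25,4.5,0],[-25,4.5,0],[-25,4.5,0],[-25,4.5,0],[-20,4.5,0],[0,0,0]],"rot":[[0,0,0],[0,0,0],[0,0,0],[0,0,0],[0,0,0],[0,0,0],[0,0,0],[0,0,0],[0,0,0],[0,0,0],[0,0,0],[0,0,0]]}'
python3 - <<'E'
from h import *
camera("scene");camera("top")
for n,t,s in(("pot_large",(228,225),(222,219)),("pot_middle",(187,232),(185,216))):
    for c,u in(("top",t),("scene",s)):
        k=near(n,c,u,30)
        if k is not None:print(n,c,k.sum(),fit(n,{c:k},[*onz(t,"top",.05)[:2],0,0],(0,1)))
togo(.4230,.1855,.2019)
zoom("scene",(150,290,100,260),3.5,"pics/p2.png")
E
```

```text
time: 12.88
tcp_pos: [0.419, 0.1776, 0.3381]
tcp_rot: [[0.043, -0.999, 0.0], [-0.999, -0.043, 0.001], [-0.001, -0.0, -1.0]]
ft_force: [-0.3, 0.4, -1.0]
grip_width: 0.0179
grip_force: 30.0
pot_large top 539 (array([0.44802912, 0.05462435, 0.        , 0.        ]), np.float64(0.042523980140686035))
pot_large scene 872 (array([0.4448234 , 0.05653176, 0.        , 0.        ]), np.float64(0.041148841381073))
pot_middle top 348 (array([0.42350978, 0.18193325, 0.        , 0.        ]), np.float64(0.2646408677101135))
pot_middle scene 596 (array([0.42099357, 0.18438371, 0.        , 0.        ]), np.float64(0.08448541164398193))
t 13.18 tcp [0.4197 0.1743 0.3381] shift [-11.   -3.7 136.2] yawy -177.81 tilt [-0. -0.] F [ 0.  -0.  -1.8] grip 0.0179 30.0
```

View pics/p2.png

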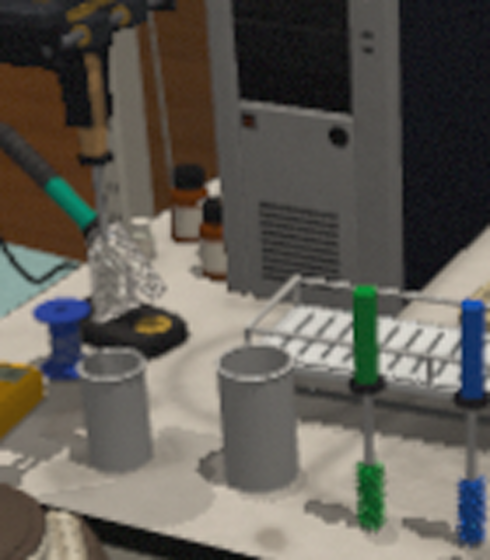

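The brush is over the middle pot (rim at crop (113,363)), which hasn't moved.

```bash
python3 -m inch '{"xyz":[[-11,-3.7,0],[0,0,11],[0,0,25],[0,0,25],[0,0,25],[0,0,25],[0,0,20],[0,0,5],[0,0,3],[0,0,2],[0,0,2],[0,0,0]],"rot":[[0,0,0],[0,0,0],[0,0,0],[0,0,0],[0,0,0],[0,0,0],[0,0,0],[0,0,0],[0,0,0],[0,0,0],[0,0,0],[0,0,0]]}'
python3 -m inch '{"xyz":[[0,0,1],[0,0,1],[0,0,0]],"rot":[[0,0,0],[0,0,0],[0,0,0]]}'
```

```text
time: 14.23
tcp_pos: [0.4233, 0.1866, 0.1959]
tcp_rot: [[0.039, -0.999, 0.001], [-0.999, -0.039, 0.001], [-0.001, -0.001, -1.0]]
ft_force: [-0.6, -0.6, 0.3]
grip_width: 0.0181
grip_force: 30.0
time: 14.48
tcp_pos: [0.4233, 0.1866, 0.1938]
tcp_rot: [[0.04, -0.999, 0.002], [-0.999, -0.04, 0.001], [-0.001, -0.002, -1.0]]
ft_force: [-0.0, -0.1, 1.8]
grip_width: 0.0181
grip_force: 30.0
```

```bash
python3 -m inch '{"xyz":[[0,0,1],[0,0,0.5],[0,0,0]],"rot":[[0,0,0],[0,0,0],[0,0,0]]}'
python3 -m inch '{"xyz":[[0,0,-2],[0,0,-20],[0,0,-22],[0,0,-22],[0,0,0],[0,0,0],[0,0,0],[0,0,20],[0,0,20],[0,0,16],[0,0,3],[0,0,2],[0,0,4],[0,0,0],[0,0,0]],"rot":[[0,0,0],[0,0,0],[0,0,0],[0,0,0],[0,0,0],[0,0,0],[0,0,0],[0,0,0],[0,0,0],[0,0,0],[0,0,0],[0,0,0],[0,0,0],[0,0,0],[0,0,0]]}'
```

```text
time: 14.73
tcp_pos: [0.4234, 0.1866, 0.1938]
tcp_rot: [[0.04, -0.999, 0.002], [-0.999, -0.04, 0.001], [-0.001, -0.002, -1.0]]
ft_force: [-3.5, -0.3, 10.4]
grip_width: 0.0174
grip_force: 30.0
time: 15.98
tcp_pos: [0.4235, 0.1865, 0.1938]
tcp_rot: [[0.04, -0.999, 0.002], [-0.999, -0.04, 0.001], [-0.0, -0.002, -1.0]]
ft_force: [0.2, -0.8, 2.6]
grip_width: 0.0177
grip_force: 30.0
```

Both pots are scrubbed. Next I'll lift out and carry the brush back to the fork.

```bash
python3 -m inch '{"xyz":[[0,0,-10],[0,0,-25],[0,0,-30],[0,0,-30],[0,0,-30],[0,0,-20],[0,0,0]],"rot":[[0,0,0],[0,0,0],[0,0,0],[0,0,0],[0,0,0],[0,0,0],[0,0,0]]}'
python3 -m inch '{"xyz":[[20,-4,0],[30,-4,0],[32,-4,0],[32,-4,0],[32,-4,0],[32,-4,0],[32,-4,0],[32,-4,0],[32,-4,0],[32,-4,0],[32,-4,0],[32,-4,0],[32,-4,0],[32,-4,0],[32,-4,0],[32,-4,0],[32,-4,0],[32,-4,0],[6,0,0],[0,0,0]],"rot":[[0,0,0],[0,0,0],[0,0,0],[0,0,0],[0,0,0],[0,0,0],[0,0,0],[0,0,0],[0,0,0],[0,0,0],[0,0,0],[0,0,0],[0,0,0],[0,0,0],[0,0,0],[0,0,0],[0,0,0],[0,0,0],[0,0,0],[0,0,0]]}'
python3 - <<'E'
from h import *
camera("top")
togo(.5176,-.3774,.2298,182.3)
E
```

```text
time: 16.57
tcp_pos: [0.4248, 0.1874, 0.343]
tcp_rot: [[0.04, -0.999, 0.01], [-0.999, -0.04, 0.007], [-0.006, -0.01, -1.0]]
ft_force: [0.8, 0.7, -0.2]
grip_width: 0.0181
grip_force: 30.0
time: 18.23
tcp_pos: [0.5169, -0.3802, 0.3353]
tcp_rot: [[0.036, -0.999, -0.002], [-0.999, -0.036, 0.002], [-0.002, 0.002, -1.0]]
ft_force: [0.4, -0.0, -1.2]
grip_width: 0.0177
grip_force: 30.0
t 18.28 tcp [ 0.5169 -0.3788  0.336 ] shift [ -1.3  -0.9 106.2] yawy -177.83 tilt [-0.11  0.09] F [-0.8  2.  -0.5] grip 0.0176 30.0
rotz -0.13
```

```bash
python3 -m inch '{"xyz":[[-1.3,-0.9,16],[0,0,30],[0,0,30],[0,0,20],[0,0,10],[0,0,0],[0,0,0],[0,0,0]],"rot":[[0,0,0],[0,0,0],[0,0,0],[0,0,0],[0,0,0],[0,0,0],[0,0,0],[0,0,0]]}'
python3 - <<'E'
from h import *
togo(.5976,-.3742,.2298,182.3)
E
```

```text
time: 18.95
tcp_pos: [0.5191, -0.3772, 0.2339]
tcp_rot: [[0.041, -0.999, 0.003], [-0.999, -0.041, -0.002], [0.002, -0.003, -1.0]]
ft_force: [-0.4, -0.8, -1.2]
grip_width: 0.0179
grip_force: 30.0
t 18.95 tcp [ 0.5191 -0.3772  0.2339] shift [  0.2 -78.5   4.3] yawy -177.67 tilt [ 0.2  -0.12] F [-0.4 -0.8 -1.2] grip 0.0179 30.0
rotz 0.03
```

```bash
python3 -m inch '{"xyz":[[0,0,0],[0,-15,2],[0,-16,1],[0,-16,0],[0,-16,0],[0,-11,0],[0,-5,0],[0,0,0],[0,0,0],[0,0,0]],"rot":[[0,0,0],[0,0,0],[0,0,0],[0,0,0],[0,0,0],[0,0,0],[0,0,0],[0,0,0],[0,0,0],[0,0,0]]}'
python3 - <<'E'
from h import *
togo(.5976,-.3742,.2228,182.3)
E
```

```text
time: 19.78
tcp_pos: [0.5964, -0.3741, 0.2291]
tcp_rot: [[0.039, -0.999, 0.0], [-0.999, -0.039, -0.0], [0.0, -0.0, -1.0]]
ft_force: [-1.2, -0.1, -0.2]
grip_width: 0.0179
grip_force: 30.0
t 19.78 tcp [ 0.5964 -0.3741  0.2291] shift [ 0.1 -1.2  6.3] yawy -177.75 tilt [ 0.01 -0.  ] F [-1.2 -0.1 -0.2] grip 0.0179 30.0
rotz -0.05
```

```bash
python3 -m inch '{"xyz":[[0,-1.2,3],[0,0,2],[0,0,1],[0,0,0.5],[0,0,0],[0,0,0]],"rot":[[0,0,0],[0,0,0],[0,0,0],[0,0,0],[0,0,0],[0,0,0]]}'
python3 - <<'E'
from h import *
zoom("scene",(340,440,150,250),4,"pics/b1.png")
E
```

```text
time: 20.28
tcp_pos: [0.5979, -0.3741, 0.2229]
tcp_rot: [[0.04, -0.999, -0.0], [-0.999, -0.04, -0.0], [0.0, 0.0, -1.0]]
ft_force: [-2.4, 1.6, 4.2]
grip_width: 0.0177
grip_force: 30.0
```

View pics/b1.png

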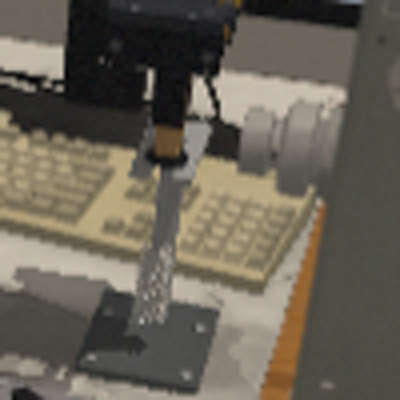

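The collar sits on the fork at (168,160), same as at the start, with contact felt. I'll release and rise.

```bash
python3 -m inch '{"xyz":[[0,0,0],[0,0,0],[0,0,0],[0,0,0],[0,0,0],[0,0,0]],"rot":[[0,0,0],[0,0,0],[0,0,0],[0,0,0],[0,0,0],[0,0,0]]}' 50
python3 -m inch '{"xyz":[[0,0,-10],[0,0,-25],[0,0,-30],[0,0,-30],[0,0,-20],[-20,15,0],[-30,15,0],[-30,10,0],[-30,0,0],[-30,0,0],[-30,0,0],[-30,0,0],[-30,0,0],[-30,0,0],[-30,0,0],[-30,0,0],[0,0,0],[0,0,0]],"rot":[[0,0,0],[0,0,0],[0,0,0],[0,0,0],[0,0,0],[0,0,0],[0,0,0],[0,0,0],[0,0,0],[0,0,0],[0,0,0],[0,0,0],[0,0,0],[0,0,0],[0,0,0],[0,0,0],[0,0,0],[0,0,0]]}' 87
python3 - <<'E'
from h import *
camera("scene");camera("top")
P_=[("pot_large",(228,225),(222,219)),("pot_middle",(187,232),(185,216))]
for n,t,s in P_:
    for c,u in(("top",t),("scene",s)):
        k=near(n,c,u,30)
        if k is not None:print(n,c,k.sum(),fit(n,{c:k},[*onz(t,"top",.05)[:2],0,0],(0,1)))
k={c:m for c,u in(("top",(383,172)),("scene",(380,196))) if (m:=near("brush",c,u)) is not None}
for c in k: print("brush",c,fit("brush",{c:k[c]},[.5976,-.3742,.04,.035],(0,1)))
togo(.4475,.0560,.26)
E
```

```text
time: 20.83
tcp_pos: [0.5983, -0.3739, 0.2218]
tcp_rot: [[0.04, -0.999, -0.0], [-0.999, -0.04, 0.0], [-0.0, 0.0, -1.0]]
ft_force: [0.3, 0.1, 0.3]
grip_width: 0.0472
grip_force: 0.0
time: 22.33
tcp_pos: [0.5457, -0.0545, 0.3382]
tcp_rot: [[0.042, -0.999, 0.002], [-0.999, -0.042, 0.0], [-0.0, -0.002, -1.0]]
ft_force: [0.2, -0.3, -0.4]
grip_width: 0.087
grip_force: 0.0
pot_large top 512 (array([0.44830372, 0.05470808, 0.        , 0.        ]), np.float64(0.04590165615081787))
pot_large scene 869 (array([0.44469248, 0.05639902, 0.        , 0.        ]), np.float64(0.04173576831817627))
pot_middle scene 624 (array([0.42122587, 0.18499101, 0.        , 0.        ]), np.float64(0.053755223751068115))
brush top (array([ 0.59900332, -0.37620684,  0.04      ,  0.035     ]), np.float64(0.4334181547164917))
brush scene (array([ 0.59956016, -0.37219158,  0.04      ,  0.035     ]), np.float64(0.40948694944381714))
t 22.73 tcp [ 0.5456 -0.0566  0.337 ] shift [-116.3   93.7   77. ] yawy -177.81 tilt [-0.01 -0.01] F [-0.2  0.  -0. ] grip 0.087 0.0
```

```bash
python3 -m inch '{"xyz":[[-29,23.4,0],[-29,23.4,0],[-29,23.4,0],[-29,23.4,0],[0,0,25],[0,0,30],[0,0,20],[0,0,0],[0,0,0]],"rot":[[0,0,0],[0,0,0],[0,0,0],[0,0,0],[0,0,0],[0,0,0],[0,0,0],[0,0,0],[0,0,0]]}' 87
python3 - <<'E'
from h import *
togo(.4468,.0556,.099,182.3)
E
```

```text
time: 23.48
tcp_pos: [0.4475, 0.056, 0.262]
tcp_rot: [[0.039, -0.999, -0.001], [-0.999, -0.039, -0.001], [0.001, 0.001, -1.0]]
ft_force: [-0.5, -0.6, 0.7]
grip_width: 0.087
grip_force: 0.0
t 23.48 tcp [0.4475 0.056  0.262 ] shift [1.00e-01 5.00e-01 1.63e+02] yawy -177.74 tilt [-0.07 -0.08] F [-0.5 -0.6  0.7] grip 0.087 0.0
rotz -0.04
```

```bash
python3 -m inch '{"xyz":[[0,0.5,20],[0,0,30],[0,0,30],[0,0,30],[0,0,30],[0,0,15],[0,0,8],[0,0,0],[0,0,0]],"rot":[[0,0,0],[0,0,0],[0,0,0],[0,0,0],[0,0,0],[0,0,0],[0,0,0],[0,0,0],[0,0,0]]}' 87
python3 -m inch '{"xyz":[[0,0,0],[0,0,0],[0,0,0],[0,0,0],[0,0,0],[0,0,0],[0,0,0],[0,0,0]],"rot":[[0,0,0],[0,0,0],[0,0,0],[0,0,0],[0,0,0],[0,0,0],[0,0,0],[0,0,0]]}' 0 30
python3 - <<'E'
from h import *
togo(.4468,.0556,.099,182.3)
E
```

```text
time: 24.23
tcp_pos: [0.4483, 0.0568, 0.1002]
tcp_rot: [[0.04, -0.999, 0.002], [-0.999, -0.04, 0.001], [-0.001, -0.002, -1.0]]
ft_force: [-0.9, 0.9, -0.1]
grip_width: 0.0867
grip_force: 0.3
time: 24.9
tcp_pos: [0.4474, 0.0566, 0.0992]
tcp_rot: [[0.04, -0.999, 0.001], [-0.999, -0.04, 0.0], [-0.0, -0.001, -1.0]]
ft_force: [1.1, -0.1, 1.1]
grip_width: 0.0417
grip_force: 0.3
t 24.9 tcp [0.4474 0.0566 0.0992] shift [0.9 0.6 0.2] yawy -177.73 tilt [0.05 0.02] F [ 1.1 -0.1  1.1] grip 0.0417 0.3
rotz -0.03
```

The width passed below 64 mm without contact, so the pot isn't between the fingers. I'll look.

Run:
```python
from h import *
zoom("scene",(130,330,120,270),4,"pics/k.png")
```

```text
(no output)
```

View pics/k.png

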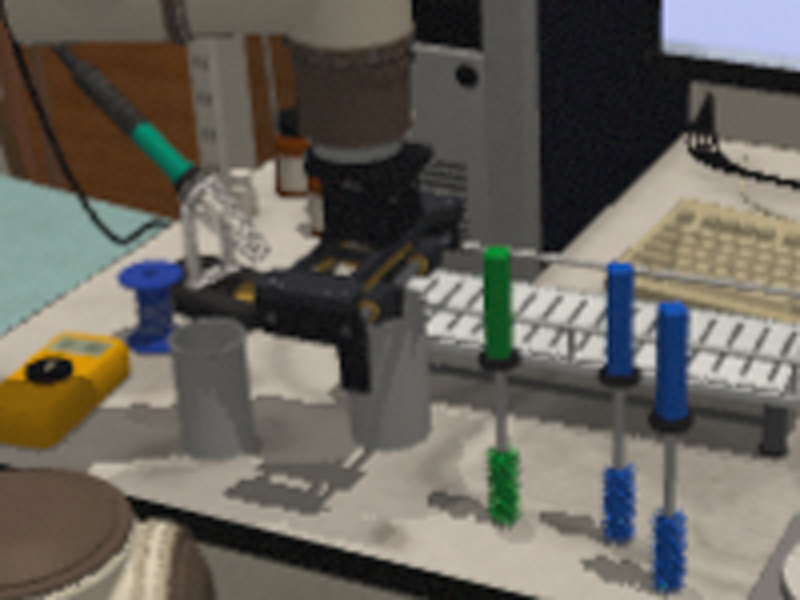

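The large pot has been knocked away from the robot; its base is now at crop (390,435). One finger may be inside it, so I'll reopen, go straight up and measure again.

```bash
python3 -m inch '{"xyz":[[0,0,0],[0,0,0],[0,0,0],[0,0,0],[0,0,0],[0,0,0],[0,0,0],[0,0,0]],"rot":[[0,0,0],[0,0,0],[0,0,0],[0,0,0],[0,0,0],[0,0,0],[0,0,0],[0,0,0]]}' 87
python3 -m inch '{"xyz":[[0,0,-10],[0,0,-20],[0,0,-30],[0,0,-30],[0,0,-30],[0,0,-30],[0,0,-30],[20,0,-20],[30,0,0],[30,0,0],[30,0,0],[30,0,0],[30,0,0],[0,0,0]],"rot":[[0,0,0],[0,0,0],[0,0,0],[0,0,0],[0,0,0],[0,0,0],[0,0,0],[0,0,0],[0,0,0],[0,0,0],[0,0,0],[0,0,0],[0,0,0],[0,0,0]]}'
python3 - <<'E'
from h import *
camera("scene");camera("top")
for n,t,s in [("pot_large",(228,225),(228,212)),("pot_middle",(187,232),(185,216))]:
    mm={}
    for c,u in(("top",t),("scene",s)):
        k=near(n,c,u,25)
        if k is not None:
            mm[c]=k;print(n,c,k.sum(),fit(n,{c:k},[.46 if n=="pot_large" else .423,onz(t,"top",.05)[1],0,0],(0,1)))
    if mm:print(fit(n,mm,[.46 if n=="pot_large" else .423,onz(t,"top",.05)[1],0,0],(0,1)))
togo(.4468,.0556,.26,182.3)
zoom("top",(150,350,140,260),4,"pics/k2.png")
E
```

```text
time: 25.62
tcp_pos: [0.4469, 0.0564, 0.099]
tcp_rot: [[0.039, -0.999, -0.0], [-0.999, -0.039, -0.0], [0.0, 0.0, -1.0]]
ft_force: [0.4, -0.3, 0.4]
grip_width: 0.0819
grip_force: 0.0
time: 26.78
tcp_pos: [0.4533, -0.1169, 0.2989]
tcp_rot: [[0.035, -0.999, -0.001], [-0.999, -0.035, -0.001], [0.001, 0.001, -1.0]]
ft_force: [0.3, 0.7, -0.2]
grip_width: 0.0873
grip_force: 0.0
pot_large top 117 (array([0.45919719, 0.03431499, 0.        , 0.        ]), np.float64(0.7767175436019897))
pot_large scene 803 (array([0.48964442, 0.06842733, 0.        , 0.        ]), np.float64(0.05899620056152344))
(array([0.48794958, 0.06742012, 0.        , 0.        ]), np.float64(0.4243643283843994))
pot_middle scene 600 (array([0.42163541, 0.18480363, 0.        , 0.        ]), np.float64(0.07869482040405273))
(array([0.42163541, 0.18480363, 0.        , 0.        ]), np.float64(0.07869482040405273))
t 27.08 tcp [ 0.4537 -0.1127  0.2991] shift [-168.4    0.    39.1] yawy -177.65 tilt [0.   0.01] F [-0.8  0.2  0. ] grip 0.0872 0.0
rotz 0.05
```

View pics/k2.png

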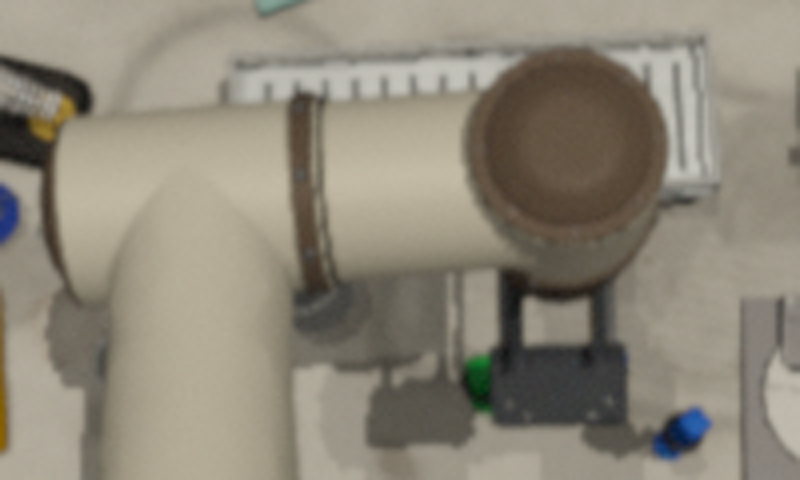

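The arm covers the pot in the top view (rim showing at crop (330,310)). The scene camera alone gives (.490,.068). I'll move aside for a second view.

```bash
python3 -m inch '{"xyz":[[25,-8,0],[30,-8,0],[30,-8,0],[30,-8,0],[30,-8,0],[30,-8,0],[30,0,0],[0,0,0]],"rot":[[0,0,0],[0,0,0],[0,0,0],[0,0,0],[0,0,0],[0,0,0],[0,0,0],[0,0,0]]}'
python3 - <<'E'
from h import *
camera("scene");camera("top")
for n,t,s in [("pot_large",(224,212),(228,212)),("pot_middle",(187,232),(185,216))]:
    mm={};g=[.49,.068,0,0] if n=="pot_large" else [.423,.185,0,0]
    for c,u in(("top",t),("scene",s)):
        k=near(n,c,u,25)
        if k is not None:
            mm[c]=k;print(n,c,k.sum(),fit(n,{c:k},g,(0,1)))
    if mm:print(fit(n,mm,g,(0,1)))
togo(.491,.0675,.26,182.3)
E
```

```text
time: 27.8
tcp_pos: [0.5105, -0.3195, 0.2978]
tcp_rot: [[0.037, -0.999, -0.001], [-0.999, -0.037, -0.001], [0.001, 0.001, -1.0]]
ft_force: [-0.2, 0.7, -0.2]
grip_width: 0.0872
grip_force: 0.0
pot_large top 557 (array([0.49254529, 0.0669511 , 0.        , 0.        ]), np.float64(0.043708622455596924))
pot_large scene 814 (array([0.48632569, 0.06692994, 0.        , 0.        ]), np.float64(0.046559274196624756))
(array([0.49142323, 0.06787199, 0.        , 0.        ]), np.float64(0.07277187705039978))
pot_middle top 405 (array([0.4248916, 0.1835725, 0.       , 0.       ]), np.float64(0.0966101884841919))
pot_middle scene 618 (array([0.42323749, 0.1868143 , 0.        , 0.        ]), np.float64(0.0645284652709961))
(array([0.42453033, 0.18658557, 0.        , 0.        ]), np.float64(0.09318342804908752))
t 28.1 tcp [ 0.5099 -0.3151  0.2995] shift [-383.1    3.1   39.5] yawy -177.63 tilt [ 0.03 -0.  ] F [ 0.3 -0.6 -0.5] grip 0.0868 0.0
rotz 0.07
```

```bash
python3 -m inch '{"xyz":[[-20,0,0],[-30,0,0],[-30,0,0],[-30,0,0],[-30,0,0],[-30,0,0],[-30,0,0],[-30,0,0],[-30,0,0],[-30,0,0],[-30,0,0],[-30,1.5,0],[-30,1.5,0],[0,0,0]],"rot":[[0,0,0],[0,0,0],[0,0,0],[0,0,0],[0,0,0],[0,0,0],[0,0,0],[0,0,0],[0,0,0],[0,0,0],[0,0,0],[0,0,0],[0,0,0],[0,0,0]]}'
python3 -m inch '{"xyz":[[0,0,0],[0,0,0],[0,0,0],[0,0,0],[0,0,0],[0,0,0],[0,0,0],[0,0,0],[0,0,0],[0,0,0],[0,0,0],[0,0,0],[0,0,0],[0,0,0],[0,0,0]],"rot":[[0,0,7],[0,0,7],[0,0,7],[0,0,7],[0,0,7],[0,0,7],[0,0,7],[0,0,7],[0,0,7],[0,0,7],[0,0,7],[0,0,7],[0,0,4.3],[0,0,0],[0,0,0]]}'
python3 - <<'E'
from h import *
camera("scene")
k=near("pot_large","scene",(228,212),25)
if k is not None:print(fit("pot_large",{"scene":k},[.49,.068,0,0],(0,1)))
togo(.491,.0675,.099,94)
print(get_obs()['qpos'])
E
```

```text
time: 29.27
tcp_pos: [0.491, 0.0676, 0.2996]
tcp_rot: [[0.046, -0.999, 0.002], [-0.999, -0.046, 0.002], [-0.001, -0.002, -1.0]]
ft_force: [0.4, -0.4, 0.4]
grip_width: 0.0867
grip_force: 0.0
time: 30.52
tcp_pos: [0.4914, 0.0634, 0.2994]
tcp_rot: [[-0.997, -0.072, 0.001], [-0.072, 0.997, 0.0], [-0.001, 0.0, -1.0]]
ft_force: [0.1, 0.9, -0.1]
grip_width: 0.0871
grip_force: 0.0
(array([0.48719562, 0.06766605, 0.        , 0.        ]), np.float64(0.06447833776473999))
t 30.62 tcp [0.4915 0.0633 0.2993] shift [  0.3   4.2 200.3] yawy 94.09 tilt [0.02 0.01] F [-0.3  0.2  0.3] grip 0.087 0.0
rotz 0.09
[ 4.56540714e-01  1.26304479e-01 -2.12665095e-01  5.68820234e-05
 -1.23140043e+00 -1.95589308e+00]
```

```bash
python3 -m inch '{"xyz":[[0,4.2,20],[0,0,30],[0,0,30],[0,0,30],[0,0,30],[0,0,30],[0,0,20],[0,0,10],[0,0,0],[0,0,0]],"rot":[[0,0,0],[0,0,0],[0,0,0],[0,0,0],[0,0,0],[0,0,0],[0,0,0],[0,0,0],[0,0,0],[0,0,0]]}' 87
python3 -m inch '{"xyz":[[0,0,0],[0,0,0],[0,0,0],[0,0,0],[0,0,0]],"rot":[[0,0,0],[0,0,0],[0,0,0],[0,0,0],[0,0,0]]}' 0 30
```

```text
time: 31.45
tcp_pos: [0.4915, 0.0674, 0.0989]
tcp_rot: [[-0.998, -0.07, -0.001], [-0.07, 0.998, -0.001], [0.001, -0.001, -1.0]]
ft_force: [1.4, -0.1, 0.1]
grip_width: 0.0871
grip_force: 0.0
time: 31.87
tcp_pos: [0.4918, 0.0673, 0.0998]
tcp_rot: [[-0.998, -0.069, 0.001], [-0.069, 0.998, 0.0], [-0.001, 0.0, -1.0]]
ft_force: [-0.3, -1.0, 1.6]
grip_width: 0.0635
grip_force: 29.9
```

```bash
python3 -m inch '{"xyz":[[0,0,-5],[0,0,-15],[0,0,-25],[0,0,-25],[0,0,-25],[0,0,-20],[0,0,0],[0,0,0]],"rot":[[0,0,0],[0,0,0],[0,0,0],[0,0,0],[0,0,0],[0,0,0],[0,0,0],[0,0,0]]}'
python3 - <<'E'
from h import *
togo(.601,.0443,.212,94.1)
E
```

```text
time: 32.53
tcp_pos: [0.4913, 0.0676, 0.2145]
tcp_rot: [[-0.998, -0.069, 0.001], [-0.069, 0.998, 0.002], [-0.001, 0.001, -1.0]]
ft_force: [-0.1, -1.2, -2.7]
grip_width: 0.0631
grip_force: 29.9
t 32.53 tcp [0.4913 0.0676 0.2145] shift [-107.8  -30.7    2.6] yawy 93.94 tilt [0.07 0.09] F [-0.1 -1.2 -2.7] grip 0.0631 29.9
rotz -0.16
```

```bash
python3 -m inch '{"xyz":[[-15,-4,0],[-25,-7,0],[-25,-7,0],[-25,-7,0],[-17.8,-5.7,0],[0,0,0],[0,0,0],[0,0,0]],"rot":[[0,0,0],[0,0,0],[0,0,0],[0,0,0],[0,0,0],[0,0,0],[0,0,0],[0,0,0]]}'
python3 - <<'E'
from h import *
camera("top");camera("scene")
for c,u in(("top",(230,175)),("scene",(235,185))):
    for d in cut_out("pot_large",c)[:3]:print(c,d['conf'],d['rect'])
togo(.601,.0443,.1605,94.1)
zoom("scene",(170,350,120,255),4.4,"pics/r1.png")
E
```

```text
time: 33.2
tcp_pos: [0.5996, 0.044, 0.2119]
tcp_rot: [[-0.998, -0.069, -0.005], [-0.069, 0.998, -0.001], [0.005, -0.0, -1.0]]
ft_force: [-0.7, -1.1, -3.1]
grip_width: 0.0635
grip_force: 30.0
top 0.92 [230.4, 170.2, 24.1, 17.5]
scene 0.96 [247.9, 166.8, 22.8, 40.6]
t 33.4 tcp [0.6003 0.0444 0.2141] shift [-0.7 -0.2 53.6] yawy 94.0 tilt [-0.03  0.  ] F [-0.2  0.6 -1.9] grip 0.0633 30.0
rotz -0.1
```

View pics/r1.png

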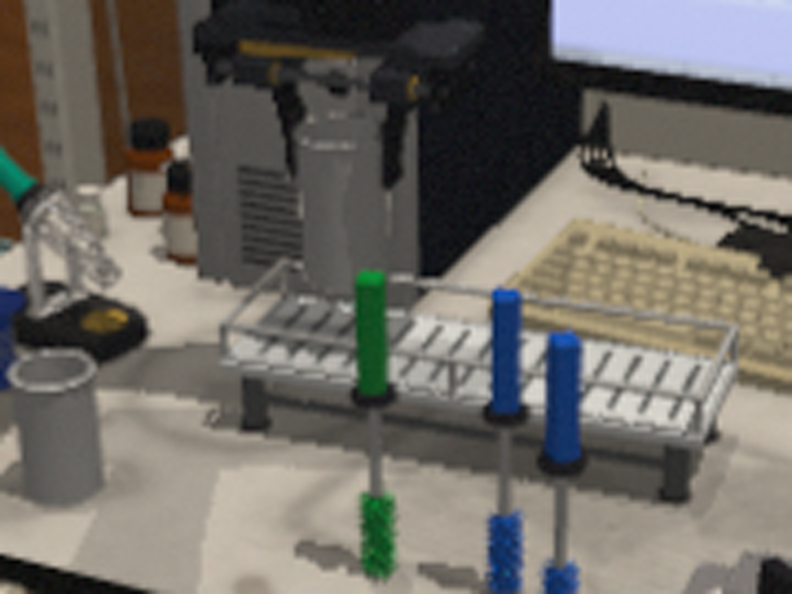

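The pot is held upright above the rack. I'll lower it.

```bash
python3 -m inch '{"xyz":[[0,0,12],[0,0,16],[0,0,14],[0,0,7],[0,0,3],[0,0,1.5],[0,0,1],[0,0,0],[0,0,0]],"rot":[[0,0,0],[0,0,0],[0,0,0],[0,0,0],[0,0,0],[0,0,0],[0,0,0],[0,0,0],[0,0,0]]}'
```

```text
time: 34.2
tcp_pos: [0.6016, 0.0443, 0.1604]
tcp_rot: [[-0.998, -0.069, 0.002], [-0.069, 0.998, 0.0], [-0.002, 0.0, -1.0]]
ft_force: [-0.4, 0.8, -1.8]
grip_width: 0.0632
grip_force: 30.0
```

```bash
python3 -m inch '{"xyz":[[0,0,0.5],[0,0,0.5],[0,0,0.5],[0,0,0]],"rot":[[0,0,0],[0,0,0],[0,0,0],[0,0,0]]}'
```

```text
time: 34.53
tcp_pos: [0.6019, 0.0443, 0.1598]
tcp_rot: [[-0.998, -0.07, 0.003], [-0.07, 0.998, 0.0], [-0.003, 0.0, -1.0]]
ft_force: [-1.0, -0.2, 5.4]
grip_width: 0.0634
grip_force: 30.0
```

Contact. I'll release, rise and head for the middle pot.

```bash
python3 -m inch '{"xyz":[[0,0,0],[0,0,0],[0,0,0],[0,0,0],[0,0,0]],"rot":[[0,0,0],[0,0,0],[0,0,0],[0,0,0],[0,0,0]]}' 87
python3 -m inch '{"xyz":[[0,0,-15],[0,0,-25],[0,0,-30],[0,0,-30],[0,0,-30],[20,0,0],[25,0,0],[0,-30,0],[0,-30,0],[0,-30,0],[0,-30,0],[0,-30,0],[0,-30,0],[0,0,0]],"rot":[[0,0,0],[0,0,0],[0,0,0],[0,0,0],[0,0,0],[0,0,0],[0,0,0],[0,0,0],[0,0,0],[0,0,0],[0,0,0],[0,0,0],[0,0,0],[0,0,0]]}'
python3 - <<'E'
from h import *
camera("scene");camera("top")
for d in cut_out("pot_middle","top")[:3]+cut_out("pot_middle","scene")[:3]:print(d['conf'],d['rect'])
for n,t,s,g in [("pot_large",(230,170),(245,187),[.60,.044,0,.06]),("pot_middle",(187,232),(185,216),[.423,.185,0,0])]:
    for c,u in(("top",t),("scene",s)):
        k=near(n,c,u,25)
        if k is not None:print(n,c,k.sum(),fit(n,{c:k},g,(0,1)))
togo(.4240,.186,.26,94)
E
```

```text
time: 34.95
tcp_pos: [0.601, 0.0441, 0.1577]
tcp_rot: [[-0.998, -0.069, -0.0], [-0.069, 0.998, -0.0], [0.0, -0.0, -1.0]]
ft_force: [-0.4, -0.6, 0.5]
grip_width: 0.0851
grip_force: 0.0
time: 36.12
tcp_pos: [0.5685, -0.1424, 0.2876]
tcp_rot: [[-0.998, -0.065, -0.001], [-0.065, 0.998, -0.001], [0.001, -0.001, -1.0]]
ft_force: [0.5, 0.7, 0.2]
grip_width: 0.0868
grip_force: 0.0
0.59 [183.3, 216.4, 25.0, 37.0]
pot_large top 102 (array([0.59001599, 0.00746577, 0.        , 0.06      ]), np.float64(0.8366693258285522))
pot_large scene 534 (array([0.63115445, 0.06300708, 0.        , 0.06      ]), np.float64(0.2931833267211914))
pot_middle scene 648 (array([0.42343559, 0.18661638, 0.        , 0.        ]), np.float64(0.03664523363113403))
t 36.52 tcp [ 0.5687 -0.1375  0.2882] shift [121.5 332.9  28.2] yawy 94.05 tilt [0.01 0.  ] F [ 0.1  0.4 -0.5] grip 0.087 0.0
rotz 0.05
```

```bash
python3 -m inch '{"xyz":[[0,20,0],[0,28,0],[11,28.5,0],[11,28.5,0],[11,28.5,0],[11,28.5,0],[11,28.5,0],[11,28.5,0],[11,28.5,0],[11,28.5,0],[11,28.5,0],[11,28.5,0],[11,0,0],[0,0,0],[0,0,0]],"rot":[[0,0,0],[0,0,0],[0,0,0],[0,0,0],[0,0,0],[0,0,0],[0,0,0],[0,0,0],[0,0,0],[0,0,0],[0,0,0],[0,0,0],[0,0,0],[0,0,0],[0,0,0]]}'
python3 - <<'E'
from h import *
camera("scene")
k=near("pot_middle","scene",(185,216),25)
if k is not None:print(k.sum(),fit("pot_middle",{"scene":k},[.423,.185,0,0],(0,1)))
togo(.4238,.186,.081,94)
zoom("scene",(140,300,120,260),4.2,"pics/m1.png")
E
```

```text
time: 37.77
tcp_pos: [0.4245, 0.1857, 0.2884]
tcp_rot: [[-0.997, -0.071, 0.001], [-0.071, 0.997, 0.0], [-0.001, 0.0, -1.0]]
ft_force: [-0.2, 0.1, 0.1]
grip_width: 0.0873
grip_force: 0.0
599 (array([0.41916885, 0.18199059, 0.        , 0.        ]), np.float64(0.08514702320098877))
t 37.87 tcp [0.4252 0.1851 0.2883] shift [  1.4   1.  207.3] yawy 93.95 tilt [0.03 0.01] F [ 0.6 -0.1 -0.4] grip 0.0868 0.0
rotz -0.05
```

View pics/m1.png

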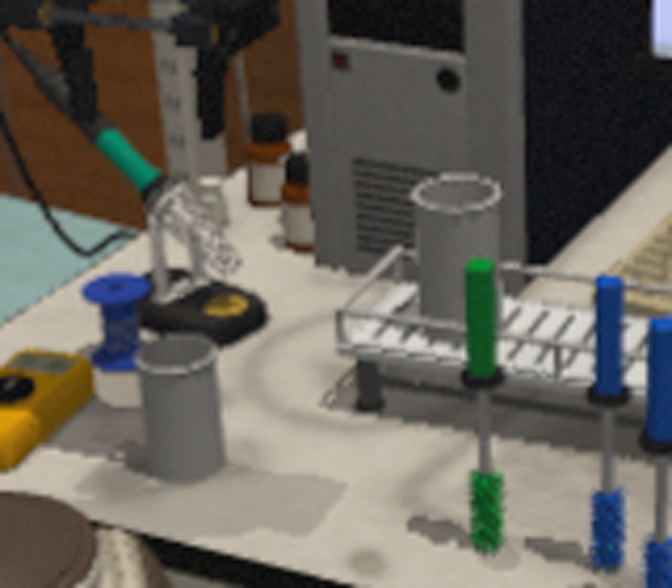

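The large pot stands upright on the rack inside the rail (crop (457,250)), and the middle pot hasn't moved (crop (180,405)). I'll go down on it.

```bash
python3 -m inch '{"xyz":[[1,0.5,20],[0,0,30],[0,0,30],[0,0,30],[0,0,30],[0,0,30],[0,0,25],[0,0,12],[0,0,0],[0,0,0]],"rot":[[0,0,0],[0,0,0],[0,0,0],[0,0,0],[0,0,0],[0,0,0],[0,0,0],[0,0,0],[0,0,0],[0,0,0]]}' 87
python3 -m inch '{"xyz":[[0,0,0],[0,0,0],[0,0,0],[0,0,0],[0,0,0],[0,0,0]],"rot":[[0,0,0],[0,0,0],[0,0,0],[0,0,0],[0,0,0],[0,0,0]]}' 0 30
```

```text
time: 38.75
tcp_pos: [0.4244, 0.1852, 0.0807]
tcp_rot: [[-0.998, -0.068, -0.001], [-0.068, 0.998, -0.001], [0.001, -0.001, -1.0]]
ft_force: [-0.7, 0.5, -0.4]
grip_width: 0.087
grip_force: 0.0
time: 39.25
tcp_pos: [0.4237, 0.1855, 0.0814]
tcp_rot: [[-0.998, -0.069, -0.0], [-0.069, 0.998, -0.0], [0.0, -0.0, -1.0]]
ft_force: [-1.8, -0.3, 2.9]
grip_width: 0.0548
grip_force: 29.3
```

```bash
python3 -m inch '{"xyz":[[0,0,-5],[0,0,-15],[0,0,-30],[0,0,-30],[0,0,-30],[0,0,-30],[0,0,-20],[-20,-10,0],[-20,-25,0],[-20,-30,0],[0,-30,0],[0,-30,0],[0,-30,0],[0,-30,0],[0,-30,0],[0,-30,0],[0,-30,0],[0,0,0],[0,0,0]],"rot":[[0,0,0],[0,0,0],[0,0,0],[0,0,0],[0,0,0],[0,0,0],[0,0,0],[0,0,0],[0,0,0],[0,0,0],[0,0,0],[0,0,0],[0,0,0],[0,0,0],[0,0,0],[0,0,0],[0,0,0],[0,0,0],[0,0,0]]}'
python3 - <<'E'
from h import *
togo(.6109,-.0954,.20,94)
E
```

```text
time: 40.83
tcp_pos: [0.5021, -0.0857, 0.2404]
tcp_rot: [[-0.998, -0.066, -0.002], [-0.066, 0.998, 0.0], [0.002, 0.001, -1.0]]
ft_force: [0.2, 0.1, -2.1]
grip_width: 0.0552
grip_force: 30.0
t 40.83 tcp [ 0.5021 -0.0857  0.2404] shift [-108.   -16.9   40.3] yawy 93.78 tilt [-0.09  0.03] F [ 0.2  0.1 -2.1] grip 0.0552 30.0
rotz -0.22
```

```bash
python3 -m inch '{"xyz":[[-18,-3,0],[-25,-4,0],[-25,-4,0],[-25,-4,0],[-15,-2,0],[0,0,0],[0,0,20],[0,0,25],[0,0,25],[0,0,18],[0,0,5],[0,0,2],[0,0,2],[0,0,0]],"rot":[[0,0,0],[0,0,0],[0,0,0],[0,0,0],[0,0,0],[0,0,0],[0,0,0],[0,0,0],[0,0,0],[0,0,0],[0,0,0],[0,0,0],[0,0,0],[0,0,0]]}'
```

```text
time: 42.0
tcp_pos: [0.6123, -0.0935, 0.1453]
tcp_rot: [[-0.998, -0.07, 0.002], [-0.07, 0.998, 0.0], [-0.002, -0.0, -1.0]]
ft_force: [-0.7, -0.2, -1.9]
grip_width: 0.055
grip_force: 30.0
```

Contact is expected at about .1414.

```bash
python3 -m inch '{"xyz":[[0,0,1.5],[0,0,1],[0,0,0.7],[0,0,0.5],[0,0,0.5],[0,0,0]],"rot":[[0,0,0],[0,0,0],[0,0,0],[0,0,0],[0,0,0],[0,0,0]]}'
```

```text
time: 42.5
tcp_pos: [0.6121, -0.0939, 0.1415]
tcp_rot: [[-0.998, -0.07, 0.002], [-0.07, 0.998, -0.0], [-0.002, -0.0, -1.0]]
ft_force: [-1.8, 1.0, 4.5]
grip_width: 0.055
grip_force: 30.1
```

```bash
python3 -m inch '{"xyz":[[0,0,0],[0,0,0],[0,0,0],[0,0,0],[0,0,0]],"rot":[[0,0,0],[0,0,0],[0,0,0],[0,0,0],[0,0,0]]}' 87
python3 -m inch '{"xyz":[[0,0,-15],[0,0,-25],[0,0,-30],[0,0,-30],[0,0,-30],[0,0,0]],"rot":[[0,0,0],[0,0,0],[0,0,0],[0,0,0],[0,0,0],[0,0,0]]}'
python3 - <<'E'
from h import *
x0,y0,k=325,200,5.33
im=camera("top");a=cv2.resize(im[200:275,325:400,::-1],None,fx=k,fy=k,interpolation=cv2.INTER_CUBIC)
for p,c in(((.4195,-.338,.02),(0,0,255)),((.4195,-.338,.064),(0,255,0)),((.4625,-.338,.02),(255,0,0))):
    u=(proj(p,"top")[0]-[x0,y0]+.5)*k;cv2.circle(a,tuple(int(v) for v in u),2,c,-1)
g=im[...,::-1].max(2)[200:275,325:400]
b=camera("scene");s=cv2.resize(b[150:270,170:410,::-1],(800,400))[:400,:400]
cv2.imwrite("pics/w1.png",np.hstack([a[:400],s[:a[:400].shape[0]]]))
# bar: dark pixels; top projected at z=.064
ys,xs=np.where(g<45);uv=np.c_[xs+325,ys+200];W=np.array([onz(p,"top",.064)[:2] for p in uv])
W=W[np.hypot(*(W-[.4195,-.338]).T)<.026]
ev,V=np.linalg.eigh(np.cov((W-W.mean(0)).T));print(len(W),W.mean(0),np.sqrt(ev),np.degrees(np.arctan2(V[1,1],V[0,1])))
togo(.4195,-.338,.2)
E
```

```text
time: 42.92
tcp_pos: [0.6117, -0.094, 0.1396]
tcp_rot: [[-0.998, -0.069, -0.0], [-0.069, 0.998, -0.0], [0.0, -0.0, -1.0]]
ft_force: [0.5, 0.8, -1.3]
grip_width: 0.0801
grip_force: 0.0
time: 43.42
tcp_pos: [0.6147, -0.0945, 0.2774]
tcp_rot: [[-0.997, -0.07, 0.013], [-0.07, 0.998, -0.002], [-0.013, -0.003, -1.0]]
ft_force: [0.2, 0.1, 1.1]
grip_width: 0.0871
grip_force: 0.0
63 [ 0.41465664 -0.33142056] [0.00527396 0.00917346] 64.66006690386791
t 43.52 tcp [ 0.6122 -0.0938  0.2712] shift [ 209.3 -230.3   70.5] yawy 93.96 tilt [0.19 0.04] F [-0.1 -0.2  0.1] grip 0.0868 0.0
```

View pics/w1.png

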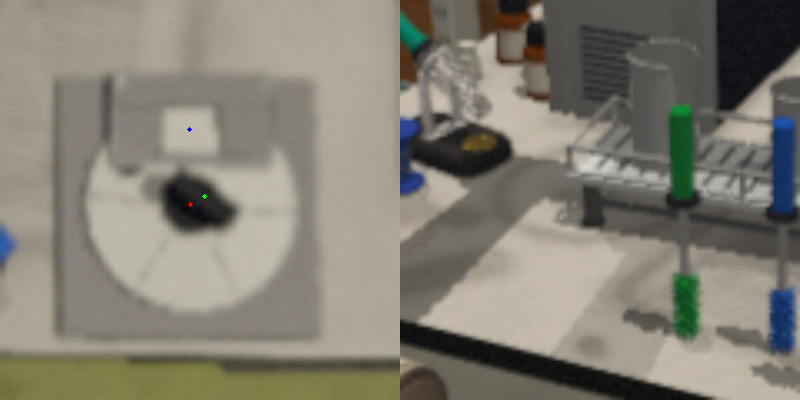

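The spot shows at crop (128,168), at the cover's left edge. That puts the wheel at about +60°, and the bar blob agrees at 65°. Gripping will align the bar, so I'll use absolute tool yaw: close at 151° and turn to 90°.

```bash
python3 -m inch '{"xyz":[[20,-22,0],[21,-23,0],[21,-23,0],[21,-23,0],[21,-23,0],[21,-23,0],[21,-23,0],[21,-23,0],[21,-23,0],[21,-26,0],[0,0,0],[0,0,0],[0,0,0],[0,0,0],[0,0,0],[0,0,0],[0,0,0],[0,0,0],[0,0,0],[0,0,0]],"rot":[[0,0,0],[0,0,0],[0,0,0],[0,0,0],[0,0,0],[0,0,0],[0,0,0],[0,0,0],[0,0,0],[0,0,0],[0,0,-7],[0,0,-7],[0,0,-7],[0,0,-7],[0,0,-7],[0,0,-7],[0,0,-7],[0,0,-7],[0,0,0],[0,0,0]]}' 45
python3 - <<'E'
from h import *
togo(.4195,-.338,.060,151)
E
```

```text
time: 45.18
tcp_pos: [0.4187, -0.3395, 0.2684]
tcp_rot: [[-0.503, -0.864, -0.002], [-0.864, 0.503, 0.001], [0.0, 0.003, -1.0]]
ft_force: [0.1, 0.1, -0.2]
grip_width: 0.0452
grip_force: 0.0
t 45.18 tcp [ 0.4187 -0.3395  0.2684] shift [ -1.7  -0.5 208.4] yawy 149.78 tilt [-0.14  0.08] F [ 0.1  0.1 -0.2] grip 0.0452 0.0
rotz -1.22
```

```bash
python3 -m inch '{"xyz":[[-1.5,0,20],[0,0,30],[0,0,30],[0,0,30],[0,0,30],[0,0,30],[0,0,25],[0,0,12],[0,0,0],[0,0,0]],"rot":[[0,0,-1.2],[0,0,0],[0,0,0],[0,0,0],[0,0,0],[0,0,0],[0,0,0],[0,0,0],[0,0,0],[0,0,0]]}'
python3 - <<'E'
from h import *
togo(.4195,-.338,.060,151)
E
python3 -m inch '{"xyz":[[0,0,0],[0,0,0],[0,0,0],[0,0,0],[0,0,0],[0,0,0],[0,0,0]],"rot":[[0,0,0],[0,0,0],[0,0,0],[0,0,0],[0,0,0],[0,0,0],[0,0,0]]}' 0 20
```

```text
time: 46.02
tcp_pos: [0.4196, -0.3384, 0.0621]
tcp_rot: [[-0.484, -0.875, -0.002], [-0.875, 0.484, 0.001], [0.001, 0.002, -1.0]]
ft_force: [0.9, -0.3, 0.8]
grip_width: 0.0449
grip_force: 0.0
t 46.02 tcp [ 0.4196 -0.3384  0.0621] shift [-0.3  0.3  2.1] yawy 151.07 tilt [-0.12  0.04] F [ 0.9 -0.3  0.8] grip 0.0449 0.0
rotz 0.07
time: 46.6
tcp_pos: [0.4175, -0.3375, 0.0629]
tcp_rot: [[-0.483, -0.876, -0.005], [-0.876, 0.483, 0.002], [0.0, 0.006, -1.0]]
ft_force: [-4.7, 2.8, 6.5]
grip_width: 0.0139
grip_force: 19.9
```

```bash
python3 -m inch '{"xyz":[[0,1.5,0],[0,0,0],[0,0,0],[0,0,0],[0,0,0],[0,0,0],[0,0,0],[0,0,0],[0,0,0],[0,0,0],[0,0,0],[0,0,0],[0,0,0],[0,0,0],[0,0,0],[0,0,0]],"rot":[[0,0,0],[0,0,2],[0,0,5],[0,0,5],[0,0,5],[0,0,5],[0,0,5],[0,0,5],[0,0,5],[0,0,5],[0,0,5],[0,0,5],[0,0,5],[0,0,4],[0,0,0],[0,0,0]]}'
python3 - <<'E'
from h import *
togo(.4195,-.338,.060,90)
E
```

```text
time: 47.93
tcp_pos: [0.4178, -0.338, 0.0629]
tcp_rot: [[-1.0, -0.004, -0.001], [-0.004, 1.0, 0.0], [0.001, 0.0, -1.0]]
ft_force: [-3.9, -2.2, 1.6]
grip_width: 0.0138
grip_force: 20.0
t 47.93 tcp [ 0.4178 -0.338   0.0629] shift [-1.7 -0.   2.9] yawy 90.25 tilt [-0.08  0.  ] F [-3.9 -2.2  1.6] grip 0.0138 20.0
rotz 0.25
```

Aligned. I'll release, rise, pull back and check everything.

```bash
python3 -m inch '{"xyz":[[0,0,0],[0,0,0],[0,0,0],[0,0,0],[0,0,0]],"rot":[[0,0,0],[0,0,0],[0,0,0],[0,0,0],[0,0,0]]}' 45
python3 -m inch '{"xyz":[[0,0,-15],[0,0,-30],[0,0,-40],[0,0,-40],[0,0,-40],[0,0,-40],[-15,0,-30],[-20,30,0],[-20,30,0],[-20,30,0],[-20,30,0],[-20,30,0],[0,30,0],[0,0,0],[0,0,0]],"rot":[[0,0,0],[0,0,0],[0,0,0],[0,0,0],[0,0,0],[0,0,0],[0,0,0],[0,0,0],[0,0,0],[0,0,0],[0,0,0],[0,0,0],[0,0,0],[0,0,0],[0,0,0]]}'
python3 - <<'E'
from h import *
im=camera("top");a=cv2.resize(im[130:275,325:425,::-1],(276,400),interpolation=cv2.INTER_CUBIC)
s=camera("scene");b=cv2.resize(s[150:290,210:410,::-1],(520,364),interpolation=cv2.INTER_CUBIC);b=np.pad(b,((0,36),(0,0),(0,0)))
cv2.imwrite("pics/fin.png",np.hstack([a,b]));togo(.5,-.1,.3)
E
```

```text
time: 48.35
tcp_pos: [0.4192, -0.3377, 0.0629]
tcp_rot: [[-1.0, -0.003, 0.001], [-0.003, 1.0, -0.0], [-0.001, -0.0, -1.0]]
ft_force: [0.3, 0.6, 0.7]
grip_width: 0.0391
grip_force: 0.0
time: 49.6
tcp_pos: [0.5335, -0.1559, 0.2978]
tcp_rot: [[-1.0, -0.006, 0.0], [-0.006, 1.0, 0.0], [-0.0, 0.0, -1.0]]
ft_force: [-0.7, -0.2, -0.1]
grip_width: 0.0451
grip_force: 0.0
t 49.7 tcp [ 0.5331 -0.1576  0.2979] shift [32.9 57.7 -2.1] yawy 90.18 tilt [ 0.01 -0.01] F [-0.4 -0.4  0. ] grip 0.0447 0.0
```

View pics/fin.png

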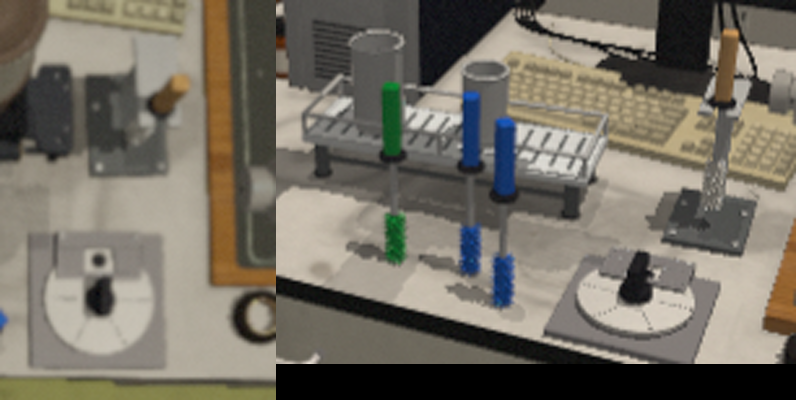

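The spot is whole and centred in the window at (98,260). The brush hangs in the fork at (722,100), both pots stand on the rack at (377,85) and (487,100), and the look-alikes haven't moved.

```bash
python3 -c "
from station import *
print(job_done())"
```

```text
the job is handed in; nothing more can be done
None
```

I handed the job in at about 50 s: the large pot, then the middle pot scrubbed (no small pot present), brush back in its fork, both pots upright on the rack inside the rail and the black spot whole in the window; the large pot was found knocked about 4 cm aside and was re-measured before gripping.

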